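# Bolt the sample chest shut

### The arm

A 6-joint arm with a two-finger parallel gripper is mounted at the origin on the work surface. World frame = base frame: x ahead of the robot, y to its left, z up, the work surface at z = 0. Lengths are in m, angles in rad, forces in N, time in s.
With the tool pointing down it reaches from about 0.35 to 0.875 m from the base axis. Payload 4.2 kg.
Tool frame: the origin (TCP) lies midway between the tips of the shut fingers; the grasp point (between the pads) lies 19 mm behind it; z points along the fingers, y is the line along which they close (so a half turn about z gives the same grasp; the last joint's range is limited). The gripper opens to 85 mm and grips with 20 to 120 N. Pads are 22 mm wide; open, the fingers measure 114 mm over their backs; the gripper's body (76 mm by 85 mm) begins 54 mm behind the grasp point. The pads swing forward as they close: fully open they stand 13 mm farther back than shut.
Start: joints at [1.541, 0.385, 0.008, 0, -1.194, -0.259], TCP at [0.178, 0.599, 0.231] pointing down, gripper open.
Joint ranges: [-3.14, 3.14], [-1.21, 2.06], [-1.07, 1.41], [-3.16, 2.05], [-2.99, -0.16], [-3.1, 3.1]. Speed limits (rad/s): [2.79, 2.79, 3.14, 3.14, 3.14, 3.14].

### API

Orientations are given as a unit quaternion [w, x, y, z].
In Python, from cell import robot gives the robot as it stands.
- The arm moves only by the shell command python3 -m crank 'ROWS' [FORCE]. ROWS is a JSON object whose one key "plan" holds a list of rows, each a list of 5 numbers: the closure, from 0 (fully open) to 1 (shut), then the shift along the tool's x, y, z in units of 60 mm (1.0 is 60 mm), then the turn about the tool's z in units of 10 degrees (1.0 is 10 degrees). In form: {"plan": [[fingers, dx, dy, dz, spin], ...]}. A call has 1 to 10 rows; each row shifts and turns the commanded pose from where the row before left it, along the tool's axes as they then stand; what a row does not reach is not made up. A row lasts 1/8 s, in which the tool goes at most 62.5 mm and 10.7 degrees, less where a joint would pass 70% of its speed; a pose out of reach is approached as far as the arm can. A call is refused whole if a number of a shift passes 1 or a number of a turn 1, either way. A call with a gripper value outside its range is refused whole. The fingers move at their own pace and stop on an object; FORCE is the grip in N (left out, the last holds). Time passes only in rows, so rows that do not move let the fingers close. It gives the time, the measured TCP pose, the force, the opening and the grip force at its end, in the units of the state.
- robot.get_state(): the state, without advancing time (a new reading comes with each control period).
- robot.get_image(name): name is "scene" or "top"; returns a dict with "color" (420x560x3 uint8, red, green, blue), "vertical_fov" (degrees; the focal length in pixels is half the picture's height over the tangent of half this angle, whatever the lens; pixels are square), "cx", "cy" (the principal point, pixels), "k1" (the pictures are not rectified: a ray, as slopes to the right and down, at radius r is drawn at 1 + k1 r^2 times it, then the intrinsics apply), "extrinsics" (4x4, takes a point from world to camera coordinates). Camera axes: x right, y up, looking along -z (the intrinsics and any distortion apply to the point x, -y, -z); pixel columns grow to the right and rows downward; lengths in m; the calibration is good to about 2 mm. A picture is of the moment at which its call begins. There is no depth.
- robot.close_job(): hands the job in; it is judged then, once.
The state is a dict: "t": time; "joint_pos": joint angles; "qvel": joint speeds; "effort": joint torques, N m; "eef_pos": TCP position; "orientation": TCP orientation; "force": force on the tool from outside, world axes, zero at the start; "ft_torque": the same for the moment, N m; "gripper_width": finger opening in m; "finger_force": force on a finger pad.
Only numpy, scipy, OpenCV 4.12 (cv2) and the standard library are available. Lean on these libraries where they do the work, as an engineer would, in place of code of your own. Each camera call takes 0.05 s, during which the arm holds its last target. There are 200 camera calls.

### The job

Bolt the lid of the grey sample chest shut: with one fingertip press the long spring catch pad on the lid fully down and keep it down while the other fingertip pushes the bolt by its upright tab all the way home into the keeper on the chest's rim. Then let the catch spring back up and leave everything clear. Nothing is to be picked up, and the other things on the chest and on the bench stay where they are.

Things in the scene. Friction and masses are not known exactly. Their poses are not given: they have to be found in the camera images.
- chest: Grey steel chest, darker grey lid, fixed to the bench, left or right of the middle, turned up to 30 degrees; 240 (x) by 300 (y) mm, lid top (deck) 100 mm above the bench. Origin: centre of underside, z up. Catch pad and bolt lie side by side along its y, the catch at x = -27, the bolt at x = +27 mm. Steel bridges 12 mm high guide it at y = -70 and +86; the keeper is at y = +121 mm on the rim.
- bolt_tab (a point): Top centre of the bolt's upright steel tab, 36 mm above the deck; axes as the chest's. Tab 24 mm wide (x), 8 mm thick (y), near chest y = 0 at the start, on a flat bar 16 mm wide, top 8 mm above the deck. Push its -y face towards the chest's +y (about 3 N). On the tab's +y side a wing 14 mm above the deck reaches towards the catch.
- catch_pad (a point): Centre of the top of the spring catch pad, at rest 22 mm above the deck; axes as the chest's. Dark ribbed flat steel, 24 mm wide (x), 92 mm long (y): a fingertip can ride along it while pressing. Its centre line is 54 mm from the bolt's. It goes straight down. Cheeks 13 mm high stand at its ends (50 mm from the centre).
- bolt (a joint): Travel of the bolt in m: 0 = drawn back (open), 0.040 = fully home in the keeper, stop at both ends; grows towards the chest's +y. It stays where it is left. From 0.037 on, the catch can spring up behind the wing and lock it.
- catch (a joint): How far the catch pad is pressed down in m: 0 = up, 0.009 = fully down on its stop. Spring of about 4 N at the top and 7 N at the bottom. Its tooth blocks the bolt until it is more than about 5 mm down; while the bolt slides it must be kept 6 mm or more down.
- vial: Bystander: small amber jar, 32 mm across, 42 mm high, standing on the lid; origin under its centre.
- tape: Bystander: green tape roll, 56 mm across, 20 mm high, lying on the lid; origin under its centre.
- scoop: Bystander: steel spoon 150 mm long, lying on the lid on the far side of the bolt.
- dish: Bystander: white weighing bowl, 100 mm across, on the pan of the white balance.
- beaker: Bystander: glass beaker, 68 mm across, 85 mm high, on the bench.
- reagent: Bystander: white bottle, 68 mm across, 130 mm high, on the bench.
- jar: Bystander: amber jar, 60 mm across, 75 mm high, on the bench at the back.

How it is judged:
On the way, in this order (a step that is already met when the one before it is completed fails the run):
1. the catch is pressed down while the bolt is still drawn back (value of joint catch above 0.006 m and value of joint bolt below 0.004 m), for 0.05 s.
2. the bolt has been pushed home (value of joint bolt above 0.037 m), for 0.1 s.
At the end, for the whole second after the job is handed in: The bolt is home (at least 37 of its 40 mm, to half a millimetre) and the catch has sprung back up (less than 2 mm down) (value of joint bolt above 0.0365 m and value of joint catch below 0.002 m); the robot touches nothing.
It fails at once if the catch is let up (less than 6 mm down) while the bolt is on its way (value of joint bolt between 0.004 and 0.034 m and value of joint catch below 0.006 m).
It fails at once if a bystander is moved by more than 20 mm or picked up (distance of any of vial, tape, scoop, dish, beaker, reagent, jar from where it was at the start of the episode above 0.02 m).
It also fails if it takes over 32 s, if anything falls off the work surface, if the arm or the gripper's body presses on something with over 40 N, if the wrist force passes 120 N, or if a joint passes its speed limit or range.

## Working session

There is one attempt and no reset: what is moved stays moved. The work goes in short steps, Python scripts to look and compute and a shell command to move; the robot and the scene stay as the last step left them, time stands still between calls to the robot, and variables do not carry over. Pictures are saved under pics/ and viewed, at most 10 in all, crops included, and the job is handed in when it is done.

```bash
mkdir -p pics; ls; python3 - <<'E'
from cell import robot
import cv2,json
for n in("scene","top"):
    d=robot.get_image(n); cv2.imwrite(f"pics/{n}0.png",d["color"][:,:,::-1])
    print(n,d["vertical_fov"],d["cx"],d["cy"],d["k1"],d["extrinsics"])
s=robot.get_state(); print(s)
E
```

```text
pics
scene 57.43067296352786 282.60432333059794 202.59552173339662 -0.1072251929927889 [[ 0.72835361  0.68519214  0.00357037 -0.4257492 ]
 [-0.47873918  0.50515411  0.7180725   0.21466295]
 [ 0.49021405 -0.52471998  0.69595915 -1.39589567]
 [ 0.          0.          0.          1.        ]]
top 53.056871126097946 275.302905313564 202.66750114644603 -0.10489109868978486 [[-0.0067098  -0.99986622  0.0149174  -0.0085702 ]
 [ 0.99316939 -0.0049256   0.11657741 -0.61133869]
 [-0.11648833  0.01559771  0.99306957 -1.2087909 ]
 [ 0.          0.          0.          1.        ]]
{'t': 0.1, 'joint_pos': array([ 1.54056506e+00,  3.85490844e-01,  6.79500593e-03, -4.37811787e-04,
       -1.19402207e+00, -2.58595034e-01]), 'qvel': array([ 0.000726  , -0.00176785,  0.00131666,  0.00276322, -0.00034779,
        0.0007006 ]), 'effort': array([-6.89581179e-05, -3.93318522e+01,  1.88930601e+01,  4.19800624e+00,
       -2.60286361e-03,  6.20741474e-06]), 'eef_pos': array([0.17785448, 0.59862443, 0.23033654]), 'orientation': array([ 9.77718040e-04,  9.89578431e-01, -1.43991540e-01, -9.26817936e-05]), 'force': array([-0.06207163,  0.64041507,  0.51614978]), 'ft_torque': array([-0.05243418,  0.00325273,  0.00930641]), 'finger_force': 0.0, 'gripper_width': 0.08524940426870035}
```

View pics/scene0.png

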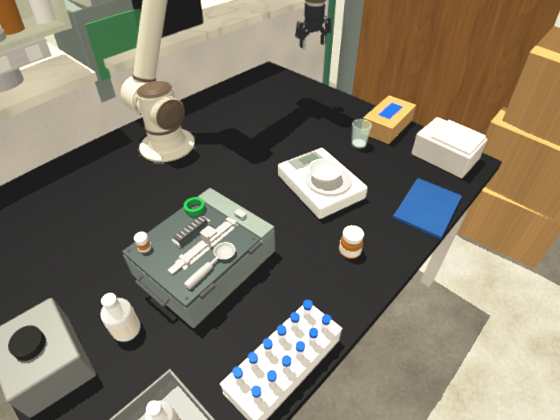

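View pics/top0.png

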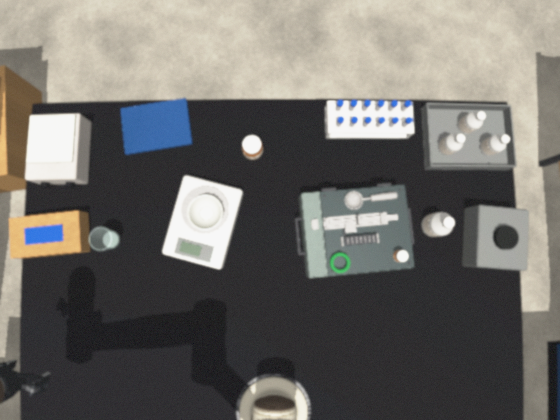

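Both views show the chest, at (357,232) in the top view and about (200,255) in scene. The ribbed catch is at (360,239) top and the bolt at (355,220). I'll enlarge both.

```bash
python3 - <<'E'
import cv2
a=cv2.imread("pics/top0.png")[175:285,285:425]; cv2.imwrite("pics/topz.png",cv2.resize(a,None,fx=5,fy=5,interpolation=cv2.INTER_CUBIC))
a=cv2.imread("pics/scene0.png")[180:325,115:285]; cv2.imwrite("pics/scenez.png",cv2.resize(a,None,fx=4,fy=4,interpolation=cv2.INTER_CUBIC))
E
```

```text
(no output)
```

View pics/topz.png

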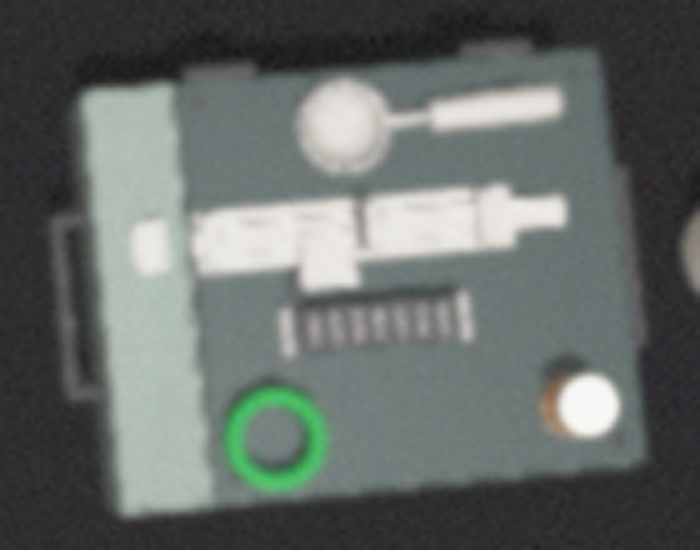

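View pics/scenez.png

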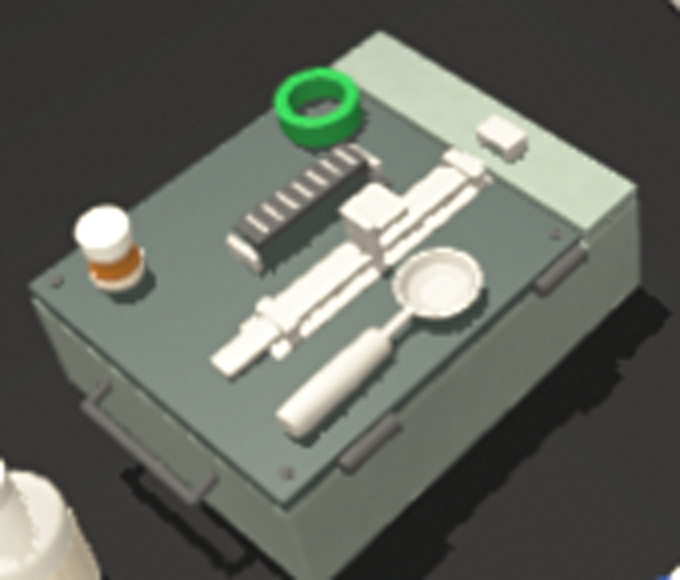

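The top crop shows lid corners at about (82,92), (600,50), (648,465) and (122,515), with the rim and keeper on the left and the tab and wing at (345,255). The scene crop shows lid corners (380,32), (636,187), (285,505) and (33,288), with the tab's top face around (373,205). Next I'll fit the chest pose.

```bash
cat > h.py <<'E'
from cell import robot
import numpy as np, cv2
def cal(d):
    f=d["color"].shape[0]/2/np.tan(np.radians(d["vertical_fov"]/2))
    K=np.array([[f,0,d["cx"]],[0,f,d["cy"]],[0,0,1]]); return K,np.array([d["k1"],0,0,0,0.]),np.diag([1,-1,-1,1])@d["extrinsics"]
def ray(d,p):
    K,D,E=cal(d); u=cv2.undistortPoints(np.float64(p).reshape(-1,1,2),K,D)[:,0]
    R,t=E[:3,:3],E[:3,3]; return -R.T@t,np.c_[u,np.ones(len(u))]@R
def plane(d,p,z):
    c,r=ray(d,p); return c+r*((z-c[2])/r[:,2])[:,None]
def tri(d1,p1,d2,p2):
    c1,r1=ray(d1,p1);c2,r2=ray(d2,p2);o=[]
    for a,b in zip(r1,r2):
        s=np.linalg.lstsq(np.c_[a,-b],c2-c1,rcond=None)[0]; o.append(((c1+s[0]*a)+(c2+s[1]*b))/2)
    return np.array(o)
def proj(d,X):
    K,D,E=cal(d); return cv2.projectPoints(np.float64(X).reshape(-1,3),cv2.Rodrigues(E[:3,:3])[0],E[:3,3],K,D)[0][:,0]
def fit(M,P):
    m,p=M.mean(0),P.mean(0);A=(M-m).T@(P-p);th=np.arctan2(A[0,1]-A[1,0],A[0,0]+A[1,1])
    c,s=np.cos(th),np.sin(th);R=np.array([[c,-s],[s,c]]);return th,p-R@m,P-(M@R.T+p-R@m)
E
python3 - <<'E'
from h import *
np.set_printoptions(precision=4,suppress=True)
S=robot.get_image("scene");T=robot.get_image("top")
zs=lambda p:np.array(p)/4.+[115,180]-.375
zt=lambda p:np.array(p)/5.+[285,175]-.4
M=np.array([[.12,.15],[.12,-.15],[-.12,-.15],[-.12,.15]])
t=zt([(82,92),(600,50),(648,465),(122,515)]);s=zs([(636,187),(285,505),(33,288),(380,32)])
for n,P in(("top",plane(T,t,.1)),("sc",plane(S,s,.1)),("tri",tri(T,t,S,s))):
    th,o,r=fit(M,P[:,:2]);print(n,np.degrees(th),o,r.round(4).tolist(),P[:,2])
# catch cheeks outer ends centre, keeper centre
print(plane(T,zt([(287,332),(465,317)]),.113),plane(S,zs([(243,252),(368,155)]),.113))
print("tri",tri(T,zt([(287,332),(465,317)]),S,zs([(368,155),(243,252)])))
E
```

```text
top 4.497182155078078 [ 0.5245 -0.242 ] [[-0.0015, -0.0006], [-0.0019, 0.0006], [0.0016, 0.001], [0.0018, -0.0009]] [0.1 0.1 0.1 0.1]
sc 4.803099441517222 [ 0.5296 -0.2418] [[-0.003, -0.0036], [-0.0039, 0.0018], [0.0043, 0.0038], [0.0026, -0.0021]] [0.1 0.1 0.1 0.1]
tri 4.597312828769081 [ 0.5254 -0.2414] [[-0.0016, -0.0016], [-0.0017, 0.0008], [0.0019, 0.0017], [0.0015, -0.001]] [0.0967 0.0982 0.0949 0.0957]
[[ 0.4948 -0.1944  0.113 ]
 [ 0.5021 -0.2943  0.113 ]] [[ 0.5075 -0.2953  0.113 ]
 [ 0.4991 -0.1921  0.113 ]]
tri [[ 0.4961 -0.1929  0.1114]
 [ 0.5028 -0.2945  0.1084]]
```

Both views agree on the chest: yaw about 4.6°, origin about (0.526, -0.242). I'll turn the tool so the finger line lies along the chest's x (about +68.8° of spin) and part-close the fingers so their centres are about 54 mm apart.

```bash
python3 -m crank '{"plan":[[0.53,0,0,0,1],[0.53,0,0,0,1],[0.53,0,0,0,1],[0.53,0,0,0,1],[0.53,0,0,0,1],[0.53,0,0,0,1],[0.53,0,0,0,0.88]]}'
cat > rel.py <<'E'
# what remains to reach a chest point with the tool, in move units
import sys
from h import *
from scipy.spatial.transform import Rotation as Ro
TH,O=np.radians(4.6),np.array([.526,-.242])
def main(cx,cy,z):
    s=robot.get_state();q=s["orientation"];R=Ro.from_quat([*q[1:],q[0]]).as_matrix()
    c,n=np.cos(TH),np.sin(TH);B=np.array([[c,-n],[n,c]]);w=np.r_[O+B@[cx,cy],z]
    print("units",(R.T@(w-s["eef_pos"])/.06).round(3),"tool y angle",np.degrees(np.arctan2(R[1,1],R[0,1])).round(2),
      "chest xy",(B.T@(s["eef_pos"][:2]-O)).round(4),"z",s["eef_pos"][2].round(4),"w",s["gripper_width"].round(4),"F",s["force"].round(1),"t",s["t"],"q6",s["joint_pos"][5].round(2))
if __name__=="__main__": main(*map(float,sys.argv[1:]))
E
python3 rel.py 0 -0.03 0.2
```

```text
t: 1.08
eef_pos: [0.1779, 0.599, 0.231]
orientation: [0.0, 0.733, -0.68, 0.0]
force: [-0.0, -0.5, 0.5]
gripper_width: 0.0403
finger_force: 0.0Traceback (most recent call last):
  File "rel.py", line 11, in <module>
    if __name__=="__main__": main(*map(float,sys.argv[1:]))
                             ~~~~^^^^^^^^^^^^^^^^^^^^^^^^^^
  File "rel.py", line 10, in main
    "chest xy",(B.T@(s["eef_pos"][:2]-O)).round(4),"z",s["eef_pos"][2].round(4),"w",s["gripper_width"].round(4),"F",s["force"].round(1),"t",s["t"],"q6",s["joint_pos"][5].round(2))
                                                                                    ^^^^^^^^^^^^^^^^^^^^^^^^
AttributeError: 'float' object has no attribute 'round'
```

```bash
sed -i 's/s\["gripper_width"\].round(4)/round(s["gripper_width"],4)/; s/s\["t"\]/round(s["t"],2)/' rel.py; python3 rel.py 0 -0.022 0.2
```

```text
units [14.782 -4.723  0.524] tool y angle -175.65 chest xy [-0.2795  0.8662] z 0.231 w 0.0403 F [-0.  -0.5  0.5] t 1.07 q6 -1.46
```

```bash
python3 -m crank '{"plan":[[0.53,0.92,-0.3,0,0],[0.53,0.92,-0.3,0,0],[0.53,0.92,-0.3,0,0],[0.53,0.92,-0.3,0,0],[0.53,0.92,-0.3,0,0],[0.53,0.92,-0.3,0,0],[0.53,0.92,-0.3,0,0],[0.53,0.92,-0.3,0,0]]}' && python3 -m crank '{"plan":[[0.53,0.92,-0.3,0,0],[0.53,0.92,-0.3,0,0],[0.53,0.92,-0.3,0,0],[0.53,0.92,-0.3,0,0],[0.53,0.92,-0.3,0,0],[0.53,0.92,-0.3,0,0],[0.53,0.92,-0.3,0,0],[0.53,0,0,0,0]]}' ; python3 rel.py 0 -0.022 0.16
```

```text
t: 2.08
eef_pos: [0.3576, 0.1689, 0.2316]
orientation: [-0.0, 0.735, -0.678, 0.0]
force: [0.7, 0.4, -1.0]
gripper_width: 0.0402
finger_force: 0.0
t: 3.08
eef_pos: [0.5148, -0.2074, 0.23]
orientation: [0.001, 0.733, -0.68, -0.001]
force: [-0.2, -0.8, -0.7]
gripper_width: 0.0403
finger_force: 0.0
units [ 0.955 -0.146  1.167] tool y angle -175.65 chest xy [-0.0084  0.0354] z 0.23 w 0.0403 F [-0.2 -0.8 -0.7] t 3.08 q6 0.17
```

```bash
python3 -m crank '{"plan":[[0.53,0.5,-0.07,0,-0.03],[0.53,0.46,-0.08,0,0],[0.53,0,0,0.5,0],[0.53,0,0,0.5,0],[0.53,0,0,0,0]]}' ; python3 rel.py 0 -0.022 0.15; python3 - <<'E'
from h import *
S=robot.get_image("scene")["color"][180:325,115:285,::-1]
T=robot.get_image("top")["color"][175:285,285:425,::-1]
z=lambda a,f:cv2.resize(a,None,fx=f,fy=f,interpolation=cv2.INTER_CUBIC)
cv2.imwrite("pics/s1.png",z(S,4));cv2.imwrite("pics/t1.png",z(T,5))
E
```

```text
t: 3.7
eef_pos: [0.5262, -0.2597, 0.169]
orientation: [0.001, 0.737, -0.676, -0.003]
force: [-0.9, -0.7, -0.6]
gripper_width: 0.0403
finger_force: 0.0
units [ 0.073 -0.022  0.317] tool y angle -175.02 chest xy [-0.0012 -0.0176] z 0.169 w 0.0403 F [-0.9 -0.7 -0.6] t 3.7 q6 0.27
```

View pics/s1.png

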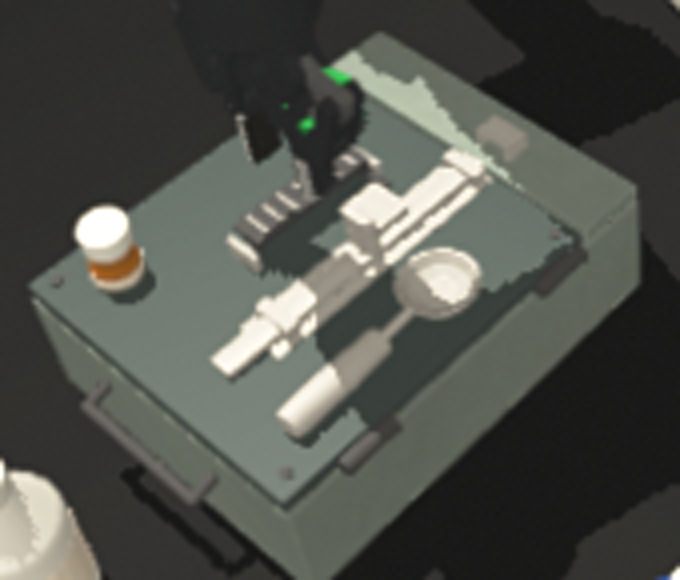

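The scene crop shows the fingers at (255,135) and (320,180), above and behind the tab at (373,200). I'll project the expected tab outline and finger tips and compare them with the image.

```bash
python3 - <<'E'
from h import *
import rel
S=robot.get_image("scene");T=robot.get_image("top")
c,n=np.cos(rel.TH),np.sin(rel.TH);B=np.array([[c,-n],[n,c]])
w=lambda x,y,z:np.r_[rel.O+B@[x/1e3,y/1e3],(z+100)/1e3]
def f(img,d,o,k):
    im=img.copy()
    def poly(P,col): cv2.polylines(im,[(((proj(d,[w(*p) for p in P])-o+.5)*k)).astype(np.int32)],True,col,1)
    poly([(15,-4,36),(39,-4,36),(39,4,36),(15,4,36)],(0,0,255)); poly([(15,-4,8),(39,-4,8),(39,-4,36),(15,-4,36)],(255,0,0))
    poly([(-39,-46,22),(-15,-46,22),(-15,46,22),(-39,46,22)],(0,255,255)); poly([(-120,-150,0),(120,-150,0),(120,150,0),(-120,150,0)],(0,255,0))
    return im
a=f(cv2.imread("pics/scenez.png"),S,np.array([115,180]),4);b=f(cv2.imread("pics/topz.png"),T,np.array([285,175]),5)
h=cv2.resize(a[80:380,160:560],None,fx=1,fy=1);g=b[150:450,180:580]
cv2.imwrite("pics/ov.png",np.hstack([h,g]))
E
```

```text
(no output)
```

View pics/ov.png

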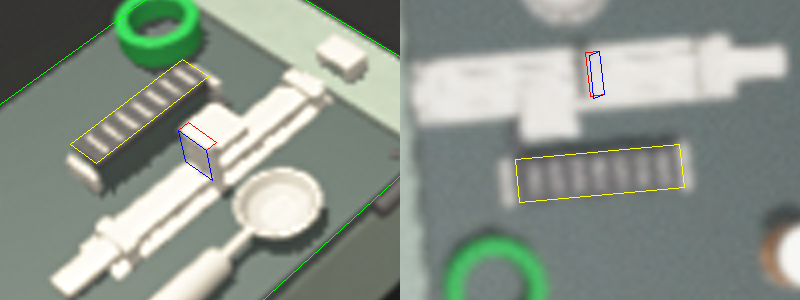

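The overlay fits within about 3 mm: the pad outline sits on the ribs, and the tab is slightly to the +y side of nominal. I'll descend behind the tab and onto the pad.

```bash
python3 -m crank '{"plan":[[0.53,0.06,-0.03,0,0],[0.53,0,0,0.3,0],[0.53,0,0,0.3,0],[0.53,0,0,0,0]]}' ; python3 rel.py 0.001 -0.022 0.12
```

```text
t: 4.4
eef_pos: [0.5296, -0.2643, 0.1346]
orientation: [0.001, 0.737, -0.676, -0.001]
force: [-0.1, 0.0, 0.3]
gripper_width: 0.0407
finger_force: 0.0
units [-0.009  0.012  0.243] tool y angle -175.06 chest xy [ 0.0018 -0.0226] z 0.1346 w 0.0407 F [-0.1  0.   0.3] t 4.4 q6 0.28
```

```bash
for i in 1; do python3 -m crank '{"plan":[[0.53,0,0,0.1,0],[0.53,0,0,0.1,0],[0.53,0,0,0,0]]}'; python3 rel.py 0.001 -0.022 0.11;  python3 -m crank '{"plan":[[0.53,0,0,0.07,0],[0.53,0,0,0,0]]}'; python3 rel.py 0.001 -0.022 0.11; done
```

```text
t: 4.78
eef_pos: [0.5299, -0.2643, 0.1231]
orientation: [0.0, 0.737, -0.676, -0.0]
force: [-0.4, -0.2, 0.6]
gripper_width: 0.0398
finger_force: 0.0
units [-0.009  0.019  0.218] tool y angle -175.05 chest xy [ 0.0021 -0.0225] z 0.1231 w 0.0398 F [-0.4 -0.2  0.6] t 4.78 q6 0.28
t: 5.03
eef_pos: [0.5307, -0.2646, 0.1198]
orientation: [-0.0, 0.737, -0.676, 0.001]
force: [0.3, -0.1, 3.8]
gripper_width: 0.0402
finger_force: 1.8
units [-0.015  0.031  0.163] tool y angle -175.02 chest xy [ 0.0028 -0.0229] z 0.1198 w 0.0402 F [ 0.3 -0.1  3.8] t 5.03 q6 0.28
```

Contact is at z ≈ 0.120 with 3.8 N, which matches the spring preload. I'll press on to the stop.

```bash
python3 -m crank '{"plan":[[0.53,0,0,0.06,0],[0.53,0,0,0.05,0],[0.53,0,0,0,0]]}'; python3 rel.py 0.001 -0.022 0.11;  python3 -m crank '{"plan":[[0.53,0,0,0.03,0],[0.53,0,0,0,0]]}'; python3 rel.py 0.001 -0.022 0.11
```

```text
t: 5.4
eef_pos: [0.5307, -0.2646, 0.1131]
orientation: [-0.0, 0.737, -0.676, 0.001]
force: [-0.3, 0.4, 6.4]
gripper_width: 0.0401
finger_force: 3.0
units [-0.014  0.031  0.051] tool y angle -175.02 chest xy [ 0.0028 -0.0229] z 0.1131 w 0.0401 F [-0.3  0.4  6.4] t 5.4 q6 0.28
t: 5.65
eef_pos: [0.5307, -0.2646, 0.1116]
orientation: [-0.0, 0.737, -0.676, 0.001]
force: [-0.5, 1.0, 7.1]
gripper_width: 0.0401
finger_force: 3.2
units [-0.015  0.031  0.026] tool y angle -175.02 chest xy [ 0.0028 -0.0229] z 0.1116 w 0.0401 F [-0.5  1.   7.1] t 5.65 q6 0.28
```

```bash
python3 -m crank '{"plan":[[0.53,0,0,0.02,0],[0.53,0,0,0,0]]}'; python3 -m crank '{"plan":[[0.53,0,0,0.02,0],[0.53,0,0,0,0]]}'
```

```text
t: 5.9
eef_pos: [0.5307, -0.2646, 0.1113]
orientation: [-0.0, 0.737, -0.676, 0.001]
force: [-1.2, 2.9, 10.0]
gripper_width: 0.0402
finger_force: 5.4
t: 6.15
eef_pos: [0.5308, -0.2647, 0.1112]
orientation: [0.0, 0.737, -0.675, 0.001]
force: [-2.6, 2.5, 15.0]
gripper_width: 0.04
finger_force: 7.7
```

The catch is on its stop (15 N, z no longer changing). Now I'll slide towards the chest's +y.

```bash
python3 -m crank '{"plan":[[0.53,-0.08,0,0,0],[0.53,-0.08,0,0,0],[0.53,-0.08,0,0,0],[0.53,0,0,0,0]]}'; python3 rel.py 0.001 0.027 0.11;  python3 -m crank '{"plan":[[0.53,-0.08,0,0,0],[0.53,-0.08,0,0,0],[0.53,0,0,0,0]]}'; python3 rel.py 0.001 0.027 0.11
```

```text
t: 6.65
eef_pos: [0.5313, -0.2529, 0.1116]
orientation: [0.0, 0.738, -0.675, 0.004]
force: [-0.2, -7.9, 11.0]
gripper_width: 0.0402
finger_force: 5.8
units [-0.639  0.052  0.022] tool y angle -174.9 chest xy [ 0.0045 -0.0113] z 0.1116 w 0.0402 F [-0.2 -7.9 11. ] t 6.65 q6 0.25
t: 7.02
eef_pos: [0.5306, -0.2436, 0.1116]
orientation: [0.0, 0.738, -0.675, 0.004]
force: [-0.3, -9.2, 11.4]
gripper_width: 0.0402
finger_force: 6.2
units [-0.483  0.053  0.023] tool y angle -174.91 chest xy [ 0.0044 -0.0019] z 0.1116 w 0.0402 F [-0.3 -9.2 11.4] t 7.03 q6 0.24
```

```bash
python3 -m crank '{"plan":[[0.53,-0.08,0.01,0,0],[0.53,-0.08,0.01,0,0],[0.53,-0.08,0.01,0,0],[0.53,-0.08,0,0,0],[0.53,0,0,0,0]]}'; python3 rel.py 0.001 0.027 0.11;  python3 -m crank '{"plan":[[0.53,-0.08,0,0,0],[0.53,-0.06,0,0,0],[0.53,0,0,0,0]]}'; python3 rel.py 0.001 0.027 0.11
```

```text
t: 7.65
eef_pos: [0.5286, -0.2239, 0.1116]
orientation: [-0.001, 0.738, -0.675, 0.005]
force: [2.3, -7.1, 9.0]
gripper_width: 0.0401
finger_force: 5.2
units [-0.154  0.049  0.025] tool y angle -174.91 chest xy [0.004  0.0178] z 0.1116 w 0.0401 F [ 2.3 -7.1  9. ] t 7.65 q6 0.2
t: 8.02
eef_pos: [0.5278, -0.2157, 0.1116]
orientation: [-0.001, 0.738, -0.675, 0.005]
force: [3.0, -6.9, 9.2]
gripper_width: 0.04
finger_force: 7.0
units [-0.017  0.049  0.026] tool y angle -174.95 chest xy [0.0039 0.026 ] z 0.1116 w 0.04 F [ 3.  -6.9  9.2] t 8.03 q6 0.19
```

Still sliding. I'll add a little down-press and continue to the end stop, watching for the lateral force to rise.

```bash
python3 -m crank '{"plan":[[0.53,-0.04,0,0.015,0],[0.53,0,0,0,0]]}'; python3 rel.py 0.001 0.027 0.11;  python3 -m crank '{"plan":[[0.53,-0.04,0,0,0],[0.53,0,0,0,0]]}'; python3 rel.py 0.001 0.027 0.11
```

```text
t: 8.28
eef_pos: [0.5279, -0.2156, 0.1116]
orientation: [-0.0, 0.738, -0.675, 0.007]
force: [1.5, -15.9, 11.2]
gripper_width: 0.0402
finger_force: 9.7
units [-0.015  0.05   0.025] tool y angle -174.95 chest xy [0.004  0.0262] z 0.1116 w 0.0402 F [  1.5 -15.9  11.2] t 8.28 q6 0.18
t: 8.52
eef_pos: [0.5278, -0.2154, 0.1116]
orientation: [0.0, 0.737, -0.676, 0.008]
force: [2.8, -25.6, 8.8]
gripper_width: 0.0402
finger_force: 14.0
units [-0.011  0.05   0.026] tool y angle -175.02 chest xy [0.004  0.0264] z 0.1116 w 0.0402 F [  2.8 -25.6   8.8] t 8.53 q6 0.18
```

The bolt is on its end stop (lateral force 16 → 26 N with no motion). I'll back off slightly and lift.

```bash
python3 -m crank '{"plan":[[0.53,0,0,0,0],[0.53,0.1,0,0,0],[0.53,0.05,0,0,0],[0.53,0,0,-0.1,0],[0.53,0,0,-0.2,0],[0.53,0,0,-0.3,0],[0.53,0,0,-1,0],[0.53,0,0,-1,0],[0.53,0,0,0,0]]}'; python3 -m crank '{"plan":[[0.53,0,0.9,0,0],[0.53,0,0.9,0,0],[0.53,0,0.9,-0.5,0],[0.53,0,0,0,0]]}'; python3 - <<'E'
from h import *
S=robot.get_image("scene")["color"][180:325,115:285,::-1]
T=robot.get_image("top")["color"][175:285,285:425,::-1]
cv2.imwrite("pics/end.png",np.hstack([cv2.resize(S,(400,341),interpolation=cv2.INTER_CUBIC),cv2.copyMakeBorder(cv2.resize(T,(400,314),interpolation=cv2.INTER_CUBIC),0,27,0,0,0)]))
E
```

```text
t: 9.65
eef_pos: [0.5259, -0.2181, 0.2685]
orientation: [-0.002, 0.737, -0.676, 0.004]
force: [0.5, 0.6, -0.9]
gripper_width: 0.0401
finger_force: 0.0
t: 10.15
eef_pos: [0.3599, -0.2315, 0.2947]
orientation: [-0.001, 0.736, -0.677, 0.001]
force: [0.6, -0.3, -1.4]
gripper_width: 0.0403
finger_force: 0.0
```

View pics/end.png

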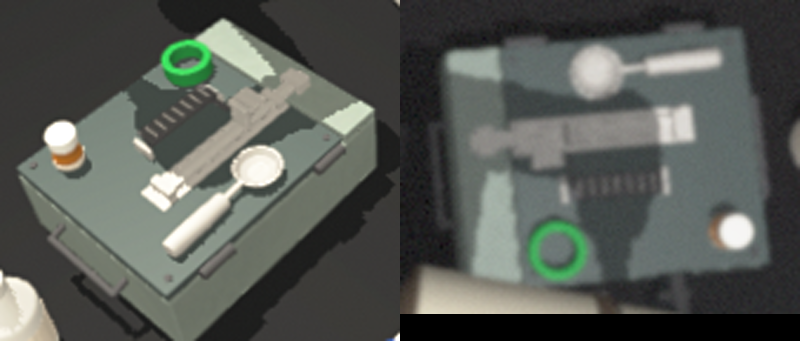

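The final picture shows the bolt's bar in the keeper, around (290,85) left and (490,140) right. The catch pad stands proud of its cheeks, the bystanders haven't moved and the arm is clear. Handing in.

```bash
python3 -c "
from cell import robot
print(robot.close_job())"
```

```text
the job is handed in; nothing more can be done
None
```

I pressed the catch to its stop, pushed the bolt to its end stop in the keeper and let the catch spring back up, then handed the job in at about 10 s. The bystanders on the lid look unmoved and the arm is clear, but the hand-in returned no verdict, and I judged the bolt and catch by force and pictures only.

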